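# Cover a plywood gearbox and hold its drive gear home on the splines

## Robot

A 7-joint arm with a two-finger parallel gripper is mounted at the origin on the work surface. World frame = base frame: x ahead of the robot, y to its left, z up, the work surface at z = 0. Lengths are in m, angles in rad, forces in N, time in s.
With the tool pointing down it reaches from about 0.425 to 0.875 m from the base axis. Payload 4.7 kg.
Tool frame: the origin (TCP) lies at the very end of the fingers, on their centre line; the grasp point (between the pads) lies 19 mm behind it (bot.pinch_z is the distance from the TCP to the grasp point, in m); z points along the fingers, y is the direction in which the jaws open and shut (so a half turn about z gives the same grasp; the last joint's range is limited). The gripper opens to 87 mm and grips with 3 to 60 N. Pads are 19 mm wide; open, the fingers measure 117 mm over their backs; the gripper's body (75 mm by 190 mm) begins 51 mm behind the grasp point.
Start: joints at [0.014, 0.321, -0.07, 1.45, 0.023, 1.371, -0.057], TCP at [0.65, -0, 0.223] pointing down, gripper open.
Joint ranges: [-2.86, 2.86], [-0.3, 2.09], [-1.38, 1.24], [0.06, 2.45], [-1.56, 4.7], [0.09, 2.05], [-2.69, 2.69]. Speed limits (rad/s): [2.57, 2.57, 3.14, 3.14, 3.14, 3.14, 3.14].

## Interface

Orientations are given as a unit quaternion [x, y, z, w].
In Python, from plant import bot gives the robot as it stands.
- The arm moves only by the tool arm_command, never from a script. Its argument "plan" is a list of rows, each a list of 3 entries, a list of its own where there are three numbers: the shift along the tool's x, y, z in mm, then the turn, a rotation vector about the tool's x, y, z in degrees, then the finger opening in mm, from 0 to 87. In form: [[[tx, ty, tz], [wx, wy, wz], claw], ...]. A call has 1 to 12 rows; each row shifts and turns the pose as measured when the row begins, along the tool's axes as they then stand; what a row does not reach is not made up. A row lasts 1/10 s, in which the tool goes at most 50 mm and 8.59 degrees, less where a joint would pass 70% of its speed; a pose out of reach is approached as far as the arm can. A call is refused whole if a number of a shift passes 50 or a number of a turn 8.59, either way. A call with a gripper value outside its range is refused whole. The fingers move at their own pace and stop on an object; "grip_force" is the grip in N (left out, the last holds). Time passes only in rows, so rows that do not move let the fingers close. It gives the time, the measured TCP pose, the force and the opening at its end, in the units of the state.
- bot.get_state(): the state, without advancing time (a new reading comes with each control period).
- bot.get_image(name): name is "scene" or "side" or "wrist"; returns (picture, depth): 480x640x3 uint8, red, green, blue; 480x640 float32, m along the optical axis (not along the pixel's ray), 0 where there is no reading.
- bot.camera_model(name): a dict with "camera_matrix" (3x3 intrinsics, pixels), "k1" (the pictures are not rectified: a ray, as slopes to the right and down, at radius r is drawn at 1 + k1 r^2 times it, then the intrinsics apply), "extrinsics" (4x4, takes a point from world to camera coordinates); the wrist camera has in their place "tool_from_camera" (4x4, takes a point from camera to tool coordinates, whose origin is the TCP and whose axes are the flange's). Camera axes: x right, y down, z forward; pixel columns grow to the right and rows downward; lengths in m; the calibration is good to about 2 mm. A picture is of the moment at which its call begins: read the wrist's pose just before it. camera_model takes no time and is no camera call.
- bot.sign_off(): hands the job in, once; it reports no verdict.
Trained networks look in the newest picture that a camera, given by its name, has taken for a name from the list of things; names that differ only in an ending like _2 or _b are one class to them, and where a whole thing is asked for, a point or a joint stands for the part that bears it (a point fixed in the world has none). Each returns a list of dicts, best first, with "score" (0 to 1); they miss things now and then, are a little off and sometimes report something else, mostly with a low value. They report only what shows in the picture. A call takes as long as a camera call.
- bot.look_for(query, camera): "pixel" ([row, column] in pixels, amid what is visible of it).
- bot.spot_point(query, camera): "pixel" ([row, column] in pixels: a listed point, or the origin of a listed thing).
The state is a dict: "t": time; "joint_pos": joint angles; "qd": joint speeds; "joint_torque": joint torques, N m; "tcp_pos": TCP position; "tool_rot": TCP orientation; "wrist_force": force on the tool from outside, world axes, zero at the start; "moment": the same for the moment, N m; "gripper_width": finger opening in m.
Only numpy, scipy, OpenCV 4.12 (cv2) and the standard library are available. Lean on these libraries where they do the work, as an engineer would, in place of code of your own. Each camera call takes 0.05 s, during which the arm holds its last target.

## Task

Lower the plywood cover plate with the blue grip over the two steel pins of the gearbox, its big hole round the shaft, until it lies flush on the housing. Then take the orange gear by its black grip bar, turn it until its cross-shaped bore meshes with the splines of the shaft, and slide it fully home, pushing the red sprung collar down. Finish while still holding the gear pressed home (let go and the spring lifts it), and leave the other things on the bench where they are.

Things in the scene. Friction and masses are not known exactly. Their poses are not given: they have to be found in the camera images.
- gearbox: Plywood housing fixed to the bench, 170 (x) x 110 (y) x 40 mm high, yaw within 0.5 rad of straight ahead; origin at the centre of its underside, z up. Two steel pins, 8 mm diameter, round tips, stand on top at x,y = (-65, +35) and (+65, -35) mm, tips 53 mm above the bench. The shaft stands at x,y = (+35, 0) mm.
- plate: Loose pale wooden plate, 150 (x) x 90 (y) x 8 mm, about 0.2 kg, flat on the bench left or right of the gearbox; origin at the centre of its underside, z up. Holes: 10 mm diameter at x,y = (-65, +35) and (+65, -35) mm for the pins, 46 mm at (+35, 0) for the shaft. Fitted, its origin lies 40 mm straight above the gearbox's origin, same yaw; no other way round fits.
- plate_grip (a point): Middle of the blue grip bar on the plate, at x,y,z = (-35, 0, 25) mm in the plate's frame, same axes. The bar is 44 (x) x 14 (y) mm and reaches from 8 to 42 mm above the plate's underside: take it across its 14 mm. The plate's centre of mass lies about 17 mm from here towards the plate's middle (+x).
- gear: Loose orange gear, 75 mm over the teeth, 10 mm thick, about 0.11 kg, bore down on the bench across from the plate; origin at the centre of its underside, z up. A 30 mm hub rises to 23 mm. In the underside a blind cross-shaped bore, 19 mm deep, arms along the gear's x and y, each 7 mm wide and 20.6 mm end to end: it meshes at any of four quarter turns.
- gear_grip (a point): Middle of the black grip bar on the gear's hub, on the gear's axis 38 mm above its underside, same axes as the gear. The bar is 34 (x) x 12 (y) mm and reaches from 23 to 54 mm above the underside: take it across its 12 mm, fingertips just above the hub's top.
- splines (a point): Point on the shaft's axis at the top of its round shoulder (22 mm diameter), 56 mm above the bench; z up, x and y along the splines. Splines: a steel plus sign, bars 18 x 5 mm, 16 mm high, rounded tops. The shaft starts at any angle and turns against friction (0.06 N m). Home, the gear's origin lies at this point; unmeshed, it stops 16 mm higher on the spline tops.
- collar (a joint): Red sprung ring round the shoulder, 34 mm outside diameter. Value: how far it is pushed down in m; 0 at rest, with its top 6 mm above the shoulder; 0.006 when a gear is home on the shoulder. Pushing starts at about 3.5 N and needs about 8 N at 6 mm; it lifts the gear when let go.
- tape: Bystander: roll of yellow tape lying flat, 84 mm across, 24 mm high; origin at the centre of its underside. Leave alone.
- reel: Bystander: green solder reel standing on its flange, 56 mm across, 40 mm high; origin at the centre of its underside. Leave alone.
- screwdriver: Bystander: screwdriver with a red handle lying on the bench, 160 mm long. Leave alone.
- multimeter: Bystander: yellow multimeter lying flat, 120 x 70 x 37 mm; origin at the centre of its underside. Leave alone.
- pinion: Bystander: small brass spare gear, 40 mm across, 22 mm high; origin at the centre of its underside. Leave alone.
- tray: Bystander: blue divided parts tray, 120 x 100 x 30 mm; origin at the centre of its underside. Leave alone.

How it is judged:
On the way, in this order (a step that is already met when the one before it is completed fails the run):
1. the cover plate lies flush on the housing, over both pins (z of plate in the frame of gearbox between 0.0375 and 0.0418 m and horizontal distance between plate and gearbox below 0.004 m and angle between the x axis of plate and the x axis of gearbox, either way round below 0.07 rad and angle between plate's own z axis and vertical below 0.025 rad), for 0.2 s.
2. with the plate flush, the gear has meshed with the splines and slid past their tops (all of step 1 and horizontal distance between gear and splines below 0.003 m and angle between gear's own z axis and vertical below 0.06 rad and (angle between the x axis of gear and the x axis of splines, either way round below 0.2 rad or angle between the x axis of gear and the y axis of splines, either way round below 0.2 rad) and z of gear in the frame of splines below 0.012 m), for 0.1 s.
At the end, for the whole second after the job is handed in: Plate flush (height 2 mm, sideways 4 mm, yaw 4 deg, tilt 1.4 deg); gear meshed, upright, still, within 2 mm of the shoulder and 3 mm of the axis, clear of the plate, pushing the collar down over 4 mm; the robot is pressing the gear with over 1 N (all of step 1 and horizontal distance between gear and splines below 0.003 m and angle between gear's own z axis and vertical below 0.06 rad and (angle between the x axis of gear and the x axis of splines, either way round below 0.2 rad or angle between the x axis of gear and the y axis of splines, either way round below 0.2 rad) and z of gear in the frame of splines below 0.002 m and value of joint collar above 0.004 m and linear speed of gear below 0.02 m/s and contact force between any of the fingers, the arm and gear above 1 N and contact force between gear and plate below 0.5 N); the arm keeps its last pose, push and grip.
It fails at once if the plate is dropped over the pins instead of lowered (faster than 0.5 m/s within 12 mm of the housing's top) (z of plate in the frame of gearbox between 0.036 and 0.052 m and horizontal distance between plate and gearbox below 0.02 m and linear speed of plate above 0.5 m/s).
It fails at once if a bystander is shoved more than 30 mm (distance of any of tape, reel, screwdriver, multimeter, pinion, tray from where it was at the start of the episode above 0.03 m).
It also fails if it takes over 64 s, if anything falls off the work surface, if the arm or the gripper's body presses on something with over 40 N, if the wrist force passes 120 N, or if a joint passes its speed limit or range.

## Working session

There is one attempt and no reset: what is moved stays moved. The work goes in short steps, Python scripts to look and compute and a tool call to move; the robot and the scene stay as the last step left them, time stands still between calls to the robot, and variables do not carry over. Pictures are saved under pics/ and viewed, and the job is handed in when it is done.

Besides the shell and the picture viewer there is one more tool, called as name([rows], argument=value, ...), one row to a line, values as JSON. arm_command: Moves the arm, as the interface text tells. Its arguments: {"type":"object","properties":{"plan":{"type":"array"},"grip_force":{"type":"number"}},"required":["plan"]}

```bash
ls; mkdir -p pics; cat > h.py <<'E'
import numpy as np, cv2
from scipy.spatial.transform import Rotation as R
from plant import bot
def save(im,name): cv2.imwrite('pics/'+name+'.png',cv2.cvtColor(im,cv2.COLOR_RGB2BGR))
def w2c(cam,st=None):
    m=bot.camera_model(cam)
    if 'extrinsics' in m: return np.array(m['extrinsics'])
    T=np.eye(4);T[:3,:3]=R.from_quat(st['tool_rot']).as_matrix();T[:3,3]=st['tcp_pos']
    return np.linalg.inv(T@np.array(m['tool_from_camera']))
def rays(cam,uv):
    m=bot.camera_model(cam);K=np.array(m['camera_matrix']);k=m['k1']
    return cv2.undistortPoints(np.array(uv,float).reshape(-1,1,2),K,np.array([k,0,0,0.])).reshape(-1,2)
def unproj_z(cam,uv,z,st=None):
    """pixels (col,row) -> world at plane z"""
    C=np.linalg.inv(w2c(cam,st));r=rays(cam,uv);d=np.c_[r,np.ones(len(r))]@C[:3,:3].T
    o=C[:3,3];return o+d*((z-o[2])/d[:,2])[:,None]
def unproj_d(cam,uv,dep,st=None):
    C=np.linalg.inv(w2c(cam,st));r=rays(cam,uv);p=np.c_[r,np.ones(len(r))]*np.array(dep).reshape(-1,1)
    return p@C[:3,:3].T+C[:3,3]
def proj(cam,P,st=None):
    T=w2c(cam,st);m=bot.camera_model(cam)
    return cv2.projectPoints(np.array(P,float).reshape(-1,1,3),cv2.Rodrigues(T[:3,:3])[0],T[:3,3],np.array(m['camera_matrix']),np.array([m['k1'],0,0,0.]))[0].reshape(-1,2)
def cloud(cam,dep,st=None):
    v,u=np.mgrid[0:480,0:640];P=unproj_d(cam,np.c_[u.ravel(),v.ravel()],dep.ravel(),st).reshape(480,640,3);P[dep==0]=np.nan;return P
E
python3 - <<'E'
from h import *
st=bot.get_state();print(st)
for c in ['scene','side','wrist']:
    st=bot.get_state();im,d=bot.get_image(c);save(im,c+'0');np.savez(''+c+'0.npz',im=im,d=d,p=st['tcp_pos'],q=st['tool_rot'])
    print(c,bot.camera_model(c))
    for q in (['gearbox','plate','plate_grip','gear','gear_grip','splines'] if c=='scene' else []):
        print(q,bot.spot_point(q,c)[:2])
print(bot.get_state()['t'])
E
```

```text
pics
{'t': 0.0, 'joint_pos': array([ 0.01408059,  0.32183384, -0.07010679,  1.45163247,  0.02261522,
        1.37079993, -0.0568996 ]), 'qd': array([-2.70594242e-04,  6.95502920e-04,  1.12882699e-04, -1.02108841e-03,
       -3.69143734e-05, -1.08857489e-03, -1.80442630e-04]), 'joint_torque': array([-2.58547143e-04, -4.91284704e+01, -4.03903294e-01, -3.12526345e+01,
       -6.40594075e-02,  4.37659642e-02,  1.61017233e-04]), 'tcp_pos': array([ 6.49463798e-01, -2.87263753e-05,  2.21475998e-01]), 'tool_rot': array([ 7.07080514e-01,  7.07132418e-01, -7.02666540e-04, -6.28931902e-04]), 'wrist_force': array([-0.09681621,  0.90551579, -0.7286617 ]), 'moment': array([-0.07921418,  0.00656314, -0.0201182 ]), 'gripper_width': 0.08708907462669502}
scene {'camera_matrix': array([[521.4394538 ,   0.        , 319.49065124],
       [  0.        , 521.4394538 , 240.29323289],
       [  0.        ,   0.        ,   1.        ]]), 'k1': -0.03677048991439122, 'extrinsics': array([[ 0.89117681,  0.45348298, -0.01253286, -0.53466857],
       [ 0.34401828, -0.69355172, -0.63295927, -0.15559283],
       [-0
[... 799 characters left out ...]
],
       [ 0.34673385,  0.68619163, -0.63946593,  1.21716591],
       [ 0.        ,  0.        ,  0.        ,  1.        ]])}
wrist {'camera_matrix': array([[401.80108698,   0.        , 312.22261039],
       [  0.        , 401.80108698, 240.8524229 ],
       [  0.        ,   0.        ,   1.        ]]), 'k1': -0.04911868105939909, 'tool_from_camera': array([[-1.04405321e-03, -9.67316538e-01, -2.53569763e-01,
         6.91365624e-02],
       [ 9.99999414e-01, -1.08274854e-03,  1.30456140e-05,
         1.56456427e-05],
       [-2.87171529e-04, -2.53569601e-01,  9.67317102e-01,
        -1.62038794e-01],
       [ 0.00000000e+00,  0.00000000e+00,  0.00000000e+00,
         1.00000000e+00]])}
0.45
```

View pics/scene0.png

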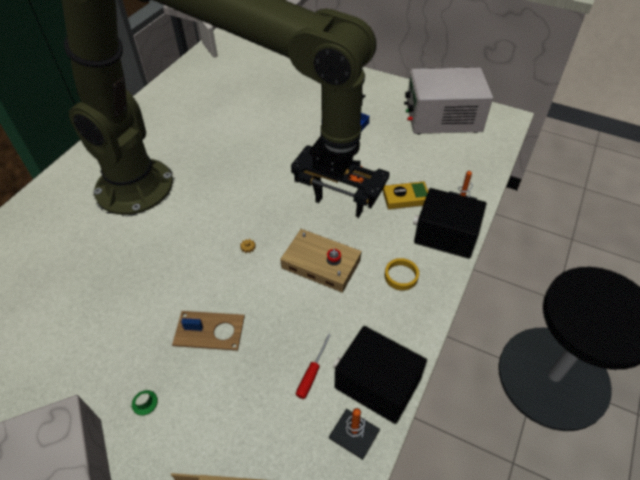

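View pics/side0.png

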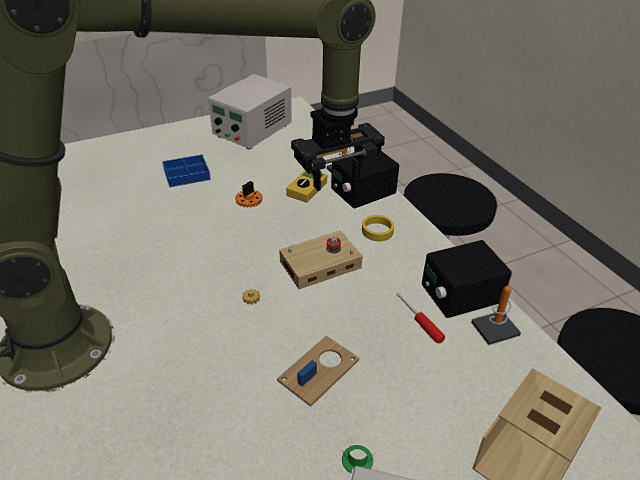

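View pics/wrist0.png

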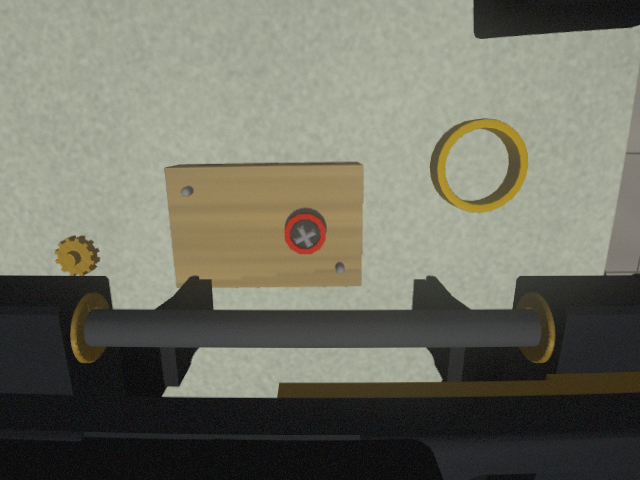

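The wrist view shows the housing from (167,165) to (362,286), the pins at (187,191) and (340,268), and the shaft at (305,235). The plate is on the -y or +y side, which depth will tell. Measuring now.

```bash
python3 - <<'E'
from h import *
def L(c):
    f=np.load(c+'0.npz');return f['im'],f['d'],dict(tcp_pos=f['p'],tool_rot=f['q'])
im,d,st=L('wrist')
p=unproj_z('wrist',[(187,191),(340,268)],0.052,st);s=unproj_z('wrist',[(305,236)],0.072,st)
print(p,s, np.linalg.norm(p[0]-p[1])); v=p[1]-p[0];
print('yaw',np.arctan2(v[1],v[0])-np.arctan2(-70,130),'c',p.mean(0))
P=cloud('wrist',d,st)
print(P[225,220],P[236,305],P[100,100])
for c,pts in [('scene',dict(grip=(191,323),hole=(224,331),gear=(354,165))),('side',dict(grip=(307,372),hole=(330,358),gear=(249,187),gearbase=(249,198)))]:
    im,d,_=L(c);P=cloud(c,d)
    for k,(u,v) in pts.items(): print(c,k,P[v,u],unproj_z(c,[(u,v)],0.03))
im,d,_=L('side');P=cloud('side',d)
hsv=cv2.cvtColor(im,cv2.COLOR_RGB2HSV)
m=(abs(hsv[...,0].astype(int)-10)<6)&(hsv[...,1]>180)&(P[...,0]<.9)&(P[...,2]<.06);m[:,:230]=0;m[:,270:]=0
print('gear',m.sum(),np.nanmean(P[m],0),np.nanmin(P[m],0),np.nanmax(P[m],0))
E
```

```text
[[ 0.5456654   0.02498007  0.052     ]
 [ 0.67409712 -0.04252925  0.052     ]] [[ 0.6441414  -0.00878307  0.072     ]] 0.14509381318513828
yaw 0.009989919654331436 c [ 0.60988126 -0.00877459  0.052     ]
[ 0.56889996 -0.00663323  0.04031863] [ 0.64411927 -0.00907808  0.0708168 ] [ 4.53953583e-01  1.02979619e-01 -3.07135742e-04]
scene grip [ 0.43794109 -0.31179946  0.04268845] [[ 0.43122659 -0.3068896   0.03      ]]
scene hole [ 0.49501783 -0.27754374 -0.00185723] [[ 0.50943889 -0.29038536  0.03      ]]
scene gear [0.67085445 0.02358454 0.33321287] [[0.54378293 0.32973126 0.03      ]]
side grip [ 0.42805178 -0.31850694  0.04220661] [[ 0.43206758 -0.31004829  0.03      ]]
side hole [ 0.50016973 -0.27721523 -0.00064477] [[ 0.4882246 -0.2988232  0.03     ]]
side gear [0.54783997 0.30683137 0.04873401] [[0.55652792 0.33285478 0.03      ]]
side gearbase [0.54576092 0.30783542 0.01186615] [[0.53772058 0.28361259 0.03      ]]
gear 289 [0.54450341 0.30806364 0.00939155] [ 0.51027304  0.28004391 -0.0021593 ] [0.58372937 0.35570055 0.02677795]
```

```bash
cat >> h.py <<'E'
def yaw_of(st): # world angle of tool y
    y=R.from_quat(st['tool_rot']).as_matrix()[:,1];return np.arctan2(y[1],y[0])
def plan(target,a,claw,step=45,wstep=8.5,st=None):
    """rows to bring the tcp to target with tool y at world angle a (tool down)."""
    st=st or bot.get_state();p=np.array(st['tcp_pos']);M=R.from_quat(st['tool_rot'])
    ya=np.array([np.cos(a),np.sin(a),0]);z=np.array([0,0,-1.]);Mt=R.from_matrix(np.c_[np.cross(ya,z),ya,z])
    w=(M.inv()*Mt).as_rotvec();d=np.array(target)-p
    n=int(max(np.ceil(np.linalg.norm(d)*1000/step),np.ceil(np.degrees(np.linalg.norm(w))/wstep),1))
    out=[]
    for i in range(n):
        Mi=M*R.from_rotvec(w*i/n);t=Mi.inv().apply(d/n)*1000
        out.append([[round(float(x),1) for x in t],[round(float(np.degrees(x)),2) for x in w/n],claw])
    import json;print(n,json.dumps(out))
def look(cam,name,qs=()):
    st=bot.get_state();im,d=bot.get_image(cam);save(im,name);np.savez(''+name+'.npz',im=im,d=d,tcp_pos=st['tcp_pos'],tool_rot=st['tool_rot'])
    for q in qs: print(q,bot.spot_point(q,cam)[:2])
    return st,im,d
E
python3 - <<'E'
from h import *
plan((.45,-.30,.20),-1.08,87)
E
```

```text
9 [[[-33.3, -22.2, 2.5], [-0.0, 0.0, 6.88], 87], [[-35.7, -18.1, 2.5], [-0.0, 0.0, 6.88], 87], [[-37.7, -13.7, 2.5], [-0.0, 0.0, 6.88], 87], [[-39.0, -9.1, 2.5], [-0.0, 0.0, 6.88], 87], [[-39.8, -4.3, 2.5], [-0.0, 0.0, 6.88], 87], [[-40.1, 0.5, 2.5], [-0.0, 0.0, 6.88], 87], [[-39.7, 5.3, 2.5], [-0.0, 0.0, 6.88], 87], [[-38.8, 10.0, 2.5], [-0.0, 0.0, 6.88], 87], [[-37.3, 14.6, 2.5], [-0.0, 0.0, 6.88], 87]]
```

arm_command([
  [[-33,-22,2.5],[0,0,7],87],
  [[-36,-18,2.5],[0,0,7],87],
  [[-38,-14,2.5],[0,0,7],87],
  [[-39,-9,2.5],[0,0,7],87],
  [[-40,-4,2.5],[0,0,7],87],
  [[-40,0,2.5],[0,0,7],87],
  [[-40,5,2.5],[0,0,7],87],
  [[-39,10,2.5],[0,0,7],87],
  [[-37,15,2.5],[0,0,7],87],
  [[0,0,0],[0,0,0],87],
])

```text
t: 1.45
tcp_pos: [0.4353, -0.3042, 0.1985]
tool_rot: [0.977, 0.213, 0.002, -0.0]
wrist_force: [-0.8, 0.1, 0.4]
gripper_width: 0.0871
```

```bash
python3 - <<'E'
from h import *
st,im,d=look('wrist','w1',['plate','plate_grip'])
print(st['tcp_pos'],yaw_of(st),st['tool_rot'],st['joint_pos'])
E
```

```text
plate [{'pixel': [177.4, 316.8], 'score': 0.63}]
plate_grip [{'pixel': [225.9, 315.6], 'score': 0.69}]
[ 0.43527184 -0.30424234  0.19849383] -1.1412191363762993 [ 9.77018803e-01  2.13141124e-01  2.25940520e-03 -1.25675702e-04] [ 0.32292768  0.07676964  0.25255629  1.79103217 -0.02358734  1.27329085
 -0.55959351]
```

View pics/w1.png

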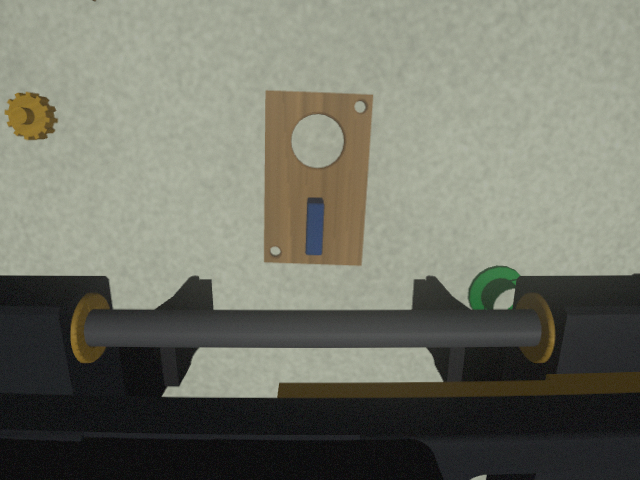

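The plate is seen in full: pin holes at (360,106) and (275,251), big hole at (318,140), blue grip around (315,227).

```bash
python3 - <<'E'
from h import *
f=np.load('w1.npz');im=f['im'];st=dict(tcp_pos=f['tcp_pos'],tool_rot=f['tool_rot'])
h=unproj_z('wrist',[(275,251),(360,106.5),(318,140)],.008,st);v=h[1]-h[0]
print(h,np.linalg.norm(v)); yaw=np.arctan2(v[1],v[0])-np.arctan2(-70,130)
c=h[:2].mean(0);Rz=np.array([[np.cos(yaw),-np.sin(yaw)],[np.sin(yaw),np.cos(yaw)]])
print('yaw',yaw,'c',c,'bighole exp',c[:2]+Rz@[.035,0],'grip',c[:2]+Rz@[-.035,0])
P=cloud('wrist',f['d'],st)
hsv=cv2.cvtColor(im,cv2.COLOR_RGB2HSV);m=(hsv[...,0]>100)&(hsv[...,0]<130)&(hsv[...,1]>90)
m[:, :290]=0;m[:,340:]=0;m[270:]=0
mt=m&(P[...,2]>.037);print(m.sum(),mt.sum(),np.median(P[mt],0))
uv=np.argwhere(mt)[:,::-1];X=unproj_z('wrist',uv,.042,st);r=cv2.minAreaRect((X[:,:2]*1000).astype(np.float32));print(r)
w=P[180,300];print('plate top',w,'bench',P[180,200])
E
python3 - <<'E'
import cv2
im=cv2.imread('pics/w1.png')[80:280,250:390];cv2.imwrite('pics/w1c.png',cv2.resize(im,None,fx=3,fy=3,interpolation=cv2.INTER_CUBIC))
E
```

```text
[[ 0.39221358 -0.28664727  0.008     ]
 [ 0.53765479 -0.30167744  0.008     ]
 [ 0.49797702 -0.28111212  0.008     ]] 0.14621577622481707
yaw 0.39096496132685793 c [ 0.46493419 -0.29416236  0.008     ] bighole exp [ 0.49729315 -0.28082453] grip [ 0.43257523 -0.30750018]
736 735 [ 0.43310977 -0.30732587  0.04177886]
((432.51861572265625, -307.4664001464844), (41.87316131591797, 12.064197540283203), 22.229934692382812)
plate top [ 0.46041816 -0.28107603  0.00709022] bench [ 0.42238848 -0.19929274 -0.00108261]
```

View pics/w1c.png

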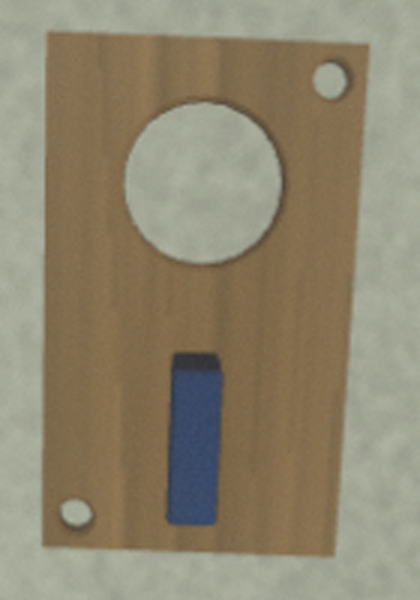

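```bash
python3 - <<'E'
from h import *
st=bot.get_state();print(unproj_z('wrist',[(495,290)],.04,st))
plan((.4325,-.3075,.055),-1.180,40)
E
```

```text
[[ 0.4557511  -0.46422367  0.04      ]]
4 [[[-3.1, 1.4, 35.9], [-0.02, -0.11, 0.74], 40], [[-3.0, 1.4, 35.9], [-0.02, -0.11, 0.74], 40], [[-2.9, 1.4, 35.9], [-0.02, -0.11, 0.74], 40], [[-2.8, 1.5, 35.9], [-0.02, -0.11, 0.74], 40]]
```

arm_command([
  [[-3,1.4,36],[0,-0.1,0.7],40],
  [[-3,1.4,36],[0,-0.1,0.7],40],
  [[-3,1.4,36],[0,-0.1,0.7],40],
  [[-3,1.4,36],[0,-0.1,0.7],40],
  [[0,0,0],[0,0,0],40],
])

```text
t: 2.1
tcp_pos: [0.4418, -0.3, 0.0528]
tool_rot: [0.979, 0.204, 0.004, 0.0]
wrist_force: [-0.8, 0.0, -1.0]
gripper_width: 0.055
```

```bash
python3 - <<'E'
from h import *
st,im,d=look('wrist','w2');print(st['tcp_pos'],yaw_of(st))
plan((.4325,-.3075,.012),-1.180,40,step=20)
E
```

```text
[ 0.44184717 -0.30004847  0.05282219] -1.159078382683328
3 [[[-4.5, 0.4, 14.4], [0.1, -0.22, 0.41], 40], [[-4.5, 0.5, 14.5], [0.1, -0.22, 0.41], 40], [[-4.4, 0.6, 14.5], [0.1, -0.22, 0.41], 40]]
```

View pics/w2.png

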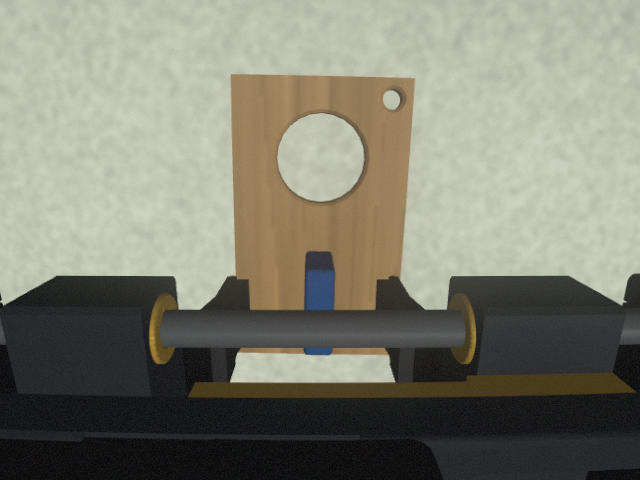

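The grip sits between the fingers, at columns 305–334. Correcting and descending.

arm_command([
  [[-5,0.5,10],[0.1,-0.2,0.5],40],
  [[-5,0.5,10],[0.1,-0.2,0.5],40],
  [[-3,0.5,10],[0.1,-0.2,0.4],40],
  [[0,0,0],[0,0,0],40],
])

```text
t: 2.55
tcp_pos: [0.4376, -0.3083, 0.029]
tool_rot: [0.981, 0.194, 0.004, 0.003]
wrist_force: [-1.3, -0.2, -0.1]
gripper_width: 0.0403
```

```bash
python3 - <<'E'
from h import *
st=bot.get_state();print(st['tcp_pos'],yaw_of(st))
plan((.4325,-.3075,.012),-1.180,40,step=20)
E
```

```text
[ 0.43763229 -0.30830619  0.02898984] -1.1801220577732885
1 [[[-4.6, -2.8, 16.9], [0.38, -0.41, -0.01], 40]]
```

arm_command([
  [[-3,-1.8,9],[0.3,-0.3,0],40],
  [[-2.5,-1.6,8],[0.3,-0.3,0],40],
  [[0,0,3],[0,0,0],40],
  [[0,0,0],[0,0,0],40],
])

```text
t: 2.95
tcp_pos: [0.4318, -0.3081, 0.0085]
tool_rot: [0.981, 0.194, -0.001, -0.001]
wrist_force: [1.1, 0.3, 1.9]
gripper_width: 0.0399
```

```bash
python3 - <<'E'
from h import *
st=bot.get_state();print(st['tcp_pos'],yaw_of(st))
plan((.4325,-.3075,.012),-1.180,40,step=20)
E
```

```text
[ 0.43179809 -0.30807386  0.00851032] -1.180588953952279
1 [[[0.9, -0.3, -3.5], [-0.16, 0.14, -0.03], 40]]
```

Close; raise 3 mm and shut.

arm_command([
  [[1,0,-4],[0,0,0],40],
  [[0,0,0],[0,0,0],0],
  [[0,0,0],[0,0,0],0],
  [[0,0,0],[0,0,0],0],
  [[0,0,0],[0,0,0],0],
  [[0,0,0],[0,0,0],0],
  [[0,0,0],[0,0,0],0],
], grip_force=45)

```text
t: 3.65
tcp_pos: [0.4334, -0.3077, 0.0136]
tool_rot: [0.981, 0.194, -0.001, -0.001]
wrist_force: [-0.1, 1.0, -0.6]
gripper_width: 0.0137
```

```bash
python3 - <<'E'
from h import *
st=bot.get_state();print(st['tcp_pos'],yaw_of(st),st['tool_rot'])
plan((.4325,-.3075,.17),-1.180,0)
E
```

```text
[ 0.43340078 -0.30772299  0.0135536 ] -1.1801192466638784 [ 9.80981115e-01  1.94099232e-01 -9.41714769e-04 -8.08306671e-04]
4 [[[-0.2, -0.2, -39.1], [-0.03, 0.02, -0.0], 0], [[-0.2, -0.2, -39.1], [-0.03, 0.02, -0.0], 0], [[-0.2, -0.2, -39.1], [-0.03, 0.02, -0.0], 0], [[-0.2, -0.2, -39.1], [-0.03, 0.02, -0.0], 0]]
```

arm_command([
  [[0,0,-20],[0,0,0],0],
  [[0,0,-39],[0,0,0],0],
  [[0,0,-39],[0,0,0],0],
  [[0,0,-39],[0,0,0],0],
  [[0,0,-20],[0,0,0],0],
  [[0,0,0],[0,0,0],0],
])

```text
t: 4.25
tcp_pos: [0.4308, -0.3063, 0.1724]
tool_rot: [0.981, 0.194, -0.005, -0.004]
wrist_force: [0.3, 0.2, -1.6]
gripper_width: 0.0138
```

```bash
python3 - <<'E'
from h import *
st,im,d=look('wrist','w3');print(st['tcp_pos'],yaw_of(st),st['gripper_width'],st['wrist_force'])
a=cv2.imread('pics/wrist0.png')[150:300,155:375];b=cv2.imread('pics/side0.png')[220:300,270:380]
s=cv2.imread('pics/scene0.png')[220:300,270:380]
z=lambda x,k:cv2.resize(x,None,fx=k,fy=k,interpolation=cv2.INTER_CUBIC)
cv2.imwrite('pics/w0c.png',z(a,3.5));cv2.imwrite('pics/s0c.png',np.hstack([z(b,3.6),z(s,3.6)]))
E
```

```text
[ 0.43075666 -0.30631829  0.17237863] -1.1806903125380923 0.013783278419216406 [ 0.32101087  0.19797826 -1.61014945]
```

View pics/w3.png

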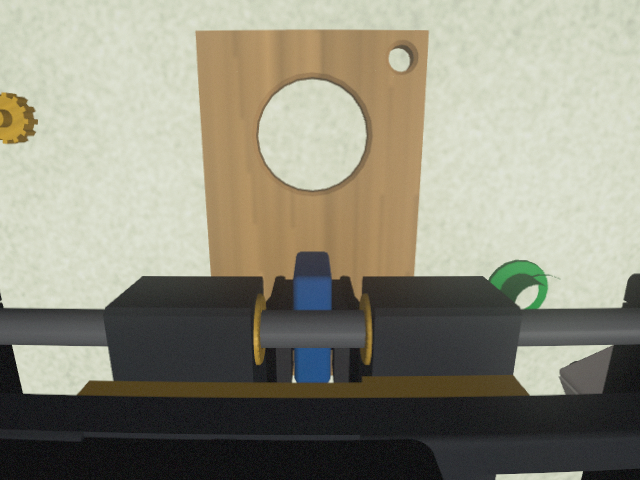

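View pics/w0c.png

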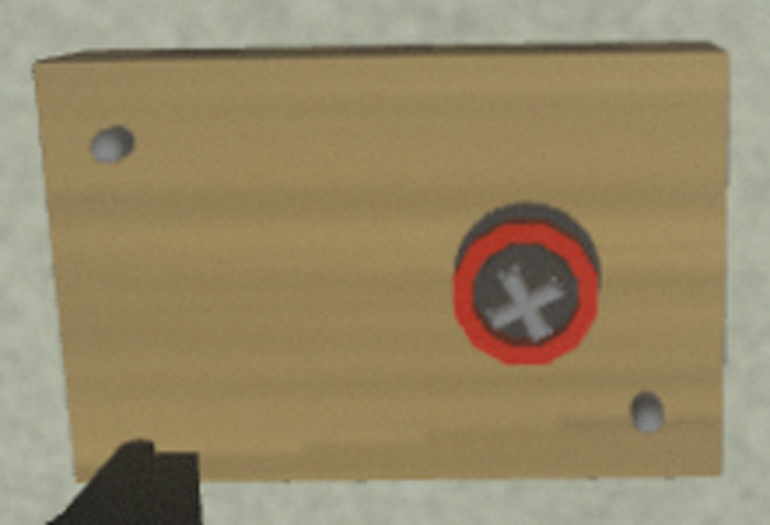

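View pics/s0c.png

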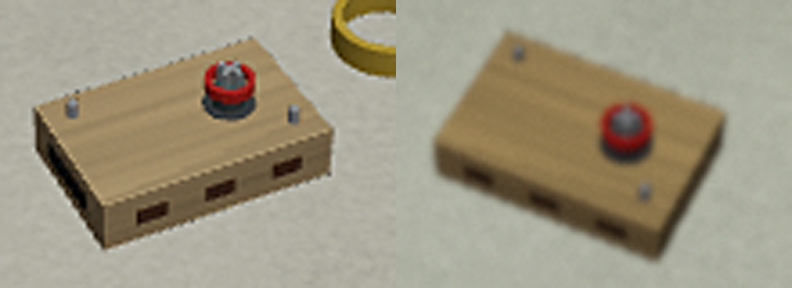

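```bash
python3 - <<'E'
from h import *
from scipy.optimize import least_squares
f=np.load('wrist0.npz');st=dict(tcp_pos=f['p'],tool_rot=f['q'])
def fit(cam,obs,st=None):
    M=np.array([o[0] for o in obs],float)/1000;U=np.array([o[1] for o in obs],float)
    def res(p):
        c,s=np.cos(p[2]),np.sin(p[2]);W=np.c_[p[0]+c*M[:,0]-s*M[:,1],p[1]+s*M[:,0]+c*M[:,1],M[:,2]]
        return (proj(cam,W,st)-U).ravel()
    r=least_squares(res,[.61,-.009,0],loss='soft_l1');print(cam,r.x,r.fun.reshape(-1,2).round(1).tolist())
k=lambda x,y:(x/3.5+155-.4,y/3.5+150-.4)
fit('wrist',[((-65,35,46.5),k(112,144)),((65,-35,46.5),k(647,411)),((-85,55,40),k(37,62)),((85,55,40),k(728,52)),((85,-55,40),k(720,475)),((35,0,62),k(527,292)),((35,0,72),k(527,305))],st)
k=lambda x,y:(x/3.6+270-.4,y/3.6+220-.4)
fit('side',[((-65,35,46.5),k(72,109)),((65,-35,46.5),k(293,114)),((-85,55,40),k(35,108)),((85,55,40),k(254,38)),((85,-55,40),k(333,131)),((-85,-55,40),k(104,203)),((-85,-55,0),k(106,249))])
k=lambda x,y:((x-396)/3.6+270-.4,y/3.6+220-.4)
fit('scene',[((-65,35,46.5),k(518,53)),((65,-35,46.5),k(644,191)),((-85,55,40),k(506,30)),((85,55,40),k(724,114)),((85,-55,40),k(657,231)),((-85,-55,40),k(438,141))])
E
```

```text
wrist [ 0.60882737 -0.00966068  0.01238713] [[-0.1, 0.0], [0.4, 0.5], [-1.6, -0.5], [0.8, -0.9], [0.8, 0.5], [-0.2, 0.7], [-0.4, -0.1]]
side [ 0.60851251 -0.01164217  0.01723343] [[0.1, -0.4], [0.3, -0.2], [-0.6, -0.5], [0.3, -0.4], [0.5, -0.4], [-0.1, 1.2], [-0.5, 0.9]]
scene [ 0.60829724 -0.01004644  0.00778626] [[0.0, -0.1], [-0.1, 0.4], [0.1, -0.0], [0.6, -0.5], [0.3, 0.2], [-2.0, -0.1]]
```

```bash
python3 - <<'E'
from h import *
f=np.load('w3.npz');st=dict(tcp_pos=f['tcp_pos'],tool_rot=f['tool_rot'])
m=bot.camera_model('wrist');T=np.array(m['tool_from_camera'])
P=cloud('wrist',f['d'],st)
C=np.eye(4);C[:3,:3]=R.from_quat(st['tool_rot']).as_matrix();C[:3,3]=st['tcp_pos']
Pt=(P-C[:3,3])@C[:3,:3]
# plane of plate top in tool frame
mk=np.zeros((480,640),bool);mk[36:70,215:380]=1;mk[195:245,215:400]=1
q=Pt[mk];q=q[~np.isnan(q[:,0])];A=np.c_[q[:,:2],np.ones(len(q))];s=np.linalg.lstsq(A,q[:,2],rcond=None)[0];print('plane z=ax+by+c',s)
r=rays('wrist',[(197,30.5),(428.5,30.5),(314,131.5)]);d=np.c_[r,np.ones(3)]@T[:3,:3].T;o=T[:3,3]
n=np.array([s[0],s[1],-1]);tt=-(n@o+s[2])/(d@n);X=o+d*tt[:,None];print((X*1000).round(1))
gray=cv2.cvtColor(f['im'],cv2.COLOR_RGB2HSV)
E
```

```text
plane z=ax+by+c [-0.00169247 -0.00130768  0.00573987]
[[109.  -44.5   5.6]
 [108.9  44.7   5.5]
 [ 70.8   0.6   5.6]]
```

```bash
python3 - <<'E'
from h import *
plan((.5742,-.0104,.13),-1.559,0,step=36)
E
```

```text
10 [[[24.6, -21.8, 4.1], [-0.05, 0.06, 2.17], 0], [[23.8, -22.7, 4.1], [-0.05, 0.06, 2.17], 0], [[22.9, -23.6, 4.1], [-0.05, 0.06, 2.17], 0], [[22.0, -24.5, 4.1], [-0.05, 0.06, 2.17], 0], [[21.0, -25.3, 4.1], [-0.05, 0.06, 2.17], 0], [[20.0, -26.1, 4.1], [-0.05, 0.06, 2.17], 0], [[19.0, -26.8, 4.1], [-0.05, 0.06, 2.17], 0], [[18.0, -27.5, 4.1], [-0.05, 0.06, 2.17], 0], [[16.9, -28.2, 4.1], [-0.05, 0.06, 2.17], 0], [[15.9, -28.8, 4.1], [-0.05, 0.06, 2.17], 0]]
```

arm_command([
  [[25,-22,4],[0,0,2],0],
  [[24,-23,4],[0,0,2.2],0],
  [[23,-24,4],[0,0,2.2],0],
  [[22,-25,4],[0,0,2.2],0],
  [[21,-25,4],[0,0,2.2],0],
  [[20,-26,4],[0,0,2.2],0],
  [[19,-27,4],[0,0,2.2],0],
  [[18,-27,4],[0,0,2.2],0],
  [[17,-28,4],[0,0,2.2],0],
  [[16,-29,4],[0,0,2.2],0],
  [[0,0,0],[0,0,0],0],
])

```text
t: 5.4
tcp_pos: [0.5655, 0.0018, 0.1008]
tool_rot: [1.0, -0.007, -0.025, -0.006]
wrist_force: [0.0, -0.0, -3.0]
gripper_width: 0.0136
```

```bash
python3 - <<'E'
from h import *
st=bot.get_state();print(st['tcp_pos'],yaw_of(st),st['tool_rot'])
plan((.5742,-.0104,.11),-1.559,0,step=36)
E
```

```text
[0.56547999 0.00176976 0.10075187] -1.584364627406127 [ 0.99963588 -0.00663134 -0.02544076 -0.00607459]
1 [[[8.4, 11.9, -9.8], [-0.71, 2.91, -1.44], 0]]
```

arm_command([
  [[3,5,-8],[-0.3,1.5,-0.7],0],
  [[3,4,-4],[-0.3,1.5,-0.7],0],
  [[2.5,3,0],[0,0,0],0],
  [[0,0,0],[0,0,0],0],
])

```text
t: 5.8
tcp_pos: [0.5711, -0.0142, 0.1083]
tool_rot: [1.0, 0.006, -0.001, 0.0]
wrist_force: [1.1, 0.2, -1.0]
gripper_width: 0.0136
```

```bash
python3 - <<'E'
from h import *
st=bot.get_state();print(st['tcp_pos'],yaw_of(st),st['tool_rot'],st['wrist_force'])
plan((.5742,-.0104,.11),-1.559,0,step=36)
E
```

```text
[ 0.57107804 -0.0141819   0.10825769] -1.5587455548323972 [ 9.99980797e-01  6.02467719e-03 -1.36536805e-03  4.94951159e-04] [ 1.12774838  0.23169492 -0.95616107]
1 [[[3.2, -3.7, -1.8], [0.06, 0.16, 0.01], 0]]
```

arm_command([
  [[1.6,-2,4],[0,0.1,0],0],
  [[1.6,-2,4],[0,0.1,0],0],
  [[0,0,0],[0,0,0],0],
  [[0,0,0],[0,0,0],0],
])

```text
t: 6.2
tcp_pos: [0.5743, -0.0121, 0.0999]
tool_rot: [1.0, 0.004, 0.001, 0.001]
wrist_force: [0.2, 0.4, -1.8]
gripper_width: 0.0138
```

```bash
python3 - <<'E'
from h import *
st,im,d=look('wrist','w4');print(st['tcp_pos'],yaw_of(st),st['tool_rot'])
look('side','sd4')
a=cv2.imread('pics/sd4.png')[170:320,240:400];cv2.imwrite('pics/sd4c.png',cv2.resize(a,None,fx=4.5,fy=4,interpolation=cv2.INTER_CUBIC))
plan((.5742,-.0104,.08),-1.559,0,step=36)
E
```

```text
[ 0.57427868 -0.01213354  0.09993132] -1.5625949055247204 [9.99991055e-01 4.10119387e-03 8.58159553e-04 5.77150946e-04]
1 [[[-0.1, -1.6, 20.0], [0.06, -0.09, -0.19], 0]]
```

View pics/w4.png

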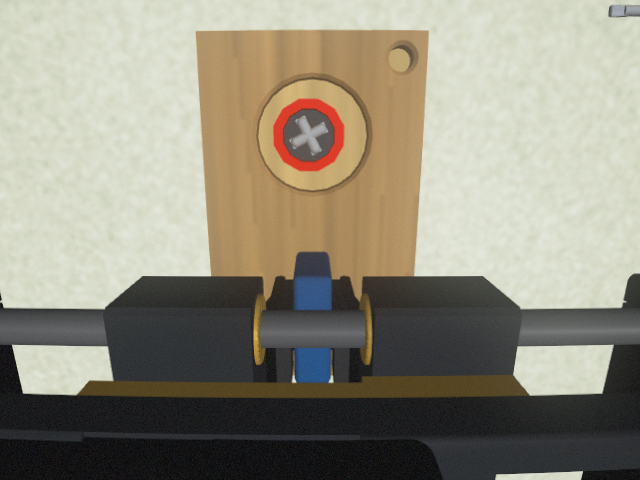

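View pics/sd4c.png

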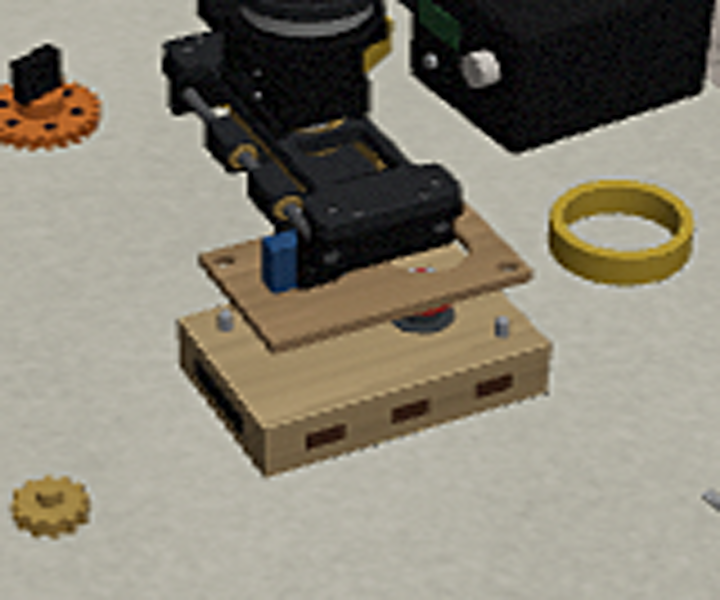

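```bash
python3 - <<'E'
from h import *
f=np.load('w4.npz');im=f['im'];st=dict(tcp_pos=f['tcp_pos'],tool_rot=f['tool_rot'])
m=((im[...,0]>150)&(im[...,1]<90)).astype(np.uint8)
c=max(cv2.findContours(m,cv2.RETR_EXTERNAL,cv2.CHAIN_APPROX_NONE)[0],key=cv2.contourArea)
e=cv2.fitEllipse(c);print(e, unproj_z('wrist',[e[0]],.062,st))
f=np.load('wrist0.npz');im=f['im'];s0=dict(tcp_pos=f['p'],tool_rot=f['q'])
m=((im[...,0]>150)&(im[...,1]<90)).astype(np.uint8)
c=max(cv2.findContours(m,cv2.RETR_EXTERNAL,cv2.CHAIN_APPROX_NONE)[0],key=cv2.contourArea)
e=cv2.fitEllipse(c);print(e, unproj_z('wrist',[e[0]],.062,s0))
E
```

```text
((308.22918701171875, 134.47560119628906), (69.6620101928711, 71.66311645507812), 178.65338134765625) [[ 0.64408451 -0.00956406  0.062     ]]
((304.79437255859375, 233.8092803955078), (39.06694030761719, 40.627864837646484), 91.08800506591797) [[ 0.64363638 -0.00934153  0.062     ]]
```

arm_command([
  [[0,-2,8],[0,0,-0.2],0],
  [[0,-0.5,8],[0,0,0],0],
  [[0,0,8],[0,0,0],0],
  [[0,0,0],[0,0,0],0],
  [[0,0,0],[0,0,0],0],
])

```text
t: 6.8
tcp_pos: [0.5738, -0.0089, 0.0731]
tool_rot: [1.0, 0.006, 0.0, 0.001]
wrist_force: [-0.1, -0.1, -2.3]
gripper_width: 0.0135
```

```bash
python3 - <<'E'
from h import *
st=bot.get_state();print(st['tcp_pos'],yaw_of(st),st['tool_rot'],st['wrist_force'])
plan((.5740,-.0102,.058),-1.559,0,step=36)
E
```

```text
[ 0.57382415 -0.00886938  0.07312309] -1.5578240433398391 [9.99978803e-01 6.48621371e-03 2.31036874e-04 5.19058299e-04] [-0.11855214 -0.0700817  -2.27318481]
1 [[[0.2, 1.3, 15.1], [0.06, -0.03, 0.07], 0]]
```

arm_command([
  [[0,1.5,4],[0,0,0],0],
  [[0,0,4],[0,0,0],0],
  [[0,0,0],[0,0,0],0],
  [[0,0,0],[0,0,0],0],
])

```text
t: 7.2
tcp_pos: [0.5741, -0.0108, 0.0647]
tool_rot: [1.0, 0.006, 0.0, 0.001]
wrist_force: [0.3, -1.0, -1.5]
gripper_width: 0.0136
```

```bash
python3 - <<'E'
from h import *
st=bot.get_state();print(st['tcp_pos'],yaw_of(st),st['tool_rot'],st['wrist_force'])
plan((.5740,-.0102,.058),-1.559,0,step=36)
look('wrist','w5');look('side','sd5');look('scene','sc5')
z=lambda x,k:cv2.resize(x,None,fx=k,fy=k,interpolation=cv2.INTER_CUBIC)
cv2.imwrite('pics/c5.png',np.hstack([z(cv2.imread('pics/sd5.png')[220:300,270:380],3.6),z(cv2.imread('pics/sc5.png')[220:300,270:380],3.6)]))
E
```

```text
[ 0.57411999 -0.01076378  0.06470921] -1.5581126253920465 [9.99979602e-01 6.34208915e-03 4.91863488e-04 5.76139873e-04] [ 0.27708093 -1.04167961 -1.47966165]
1 [[[-0.1, -0.6, 6.7], [0.07, -0.06, 0.05], 0]]
```

View pics/w5.png

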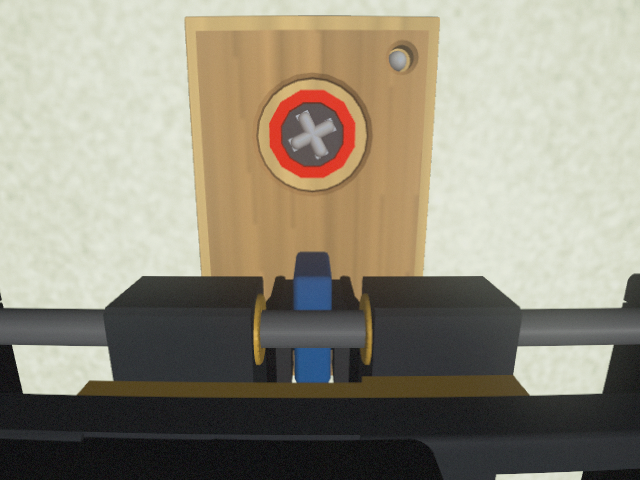

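View pics/c5.png

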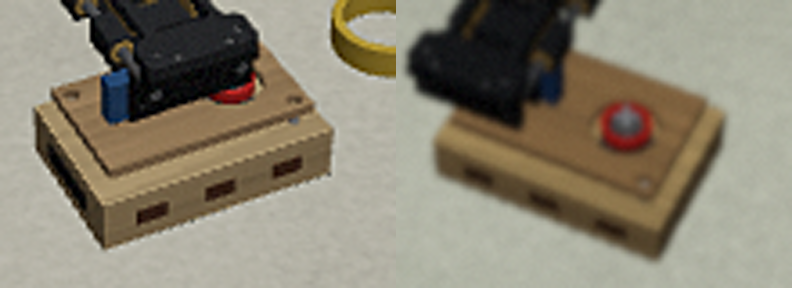

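arm_command([
  [[0,-0.8,3],[0,0,0],0],
  [[0,0,3],[0,0,0],0],
  [[0,0,2],[0,0,0],0],
  [[0,0,0],[0,0,0],0],
])

```text
t: 7.75
tcp_pos: [0.5745, -0.0097, 0.0565]
tool_rot: [1.0, 0.006, 0.001, 0.001]
wrist_force: [0.5, -0.2, -2.2]
gripper_width: 0.0132
```

```bash
python3 - <<'E'
from h import *
st=bot.get_state();print(st['tcp_pos'],yaw_of(st),st['tool_rot'],st['wrist_force'])
plan((.5740,-.0102,.053),-1.559,0,step=36)
E
```

```text
[ 0.57446978 -0.00972217  0.05654514] -1.557883914313899 [9.99978504e-01 6.45671395e-03 9.98102390e-04 5.53417016e-04] [ 0.48764705 -0.15590627 -2.22383399]
1 [[[-0.5, 0.5, 3.5], [0.06, -0.11, 0.06], 0]]
```

No contact force, and the plate is already around the pins at 43 mm. Lowering the rest.

arm_command([
  [[0,0,2],[0,0,0],0],
  [[0,0,2],[0,0,0],0],
  [[0,0,1],[0,0,0],0],
  [[0,0,0],[0,0,0],0],
])

```text
t: 8.15
tcp_pos: [0.5747, -0.0098, 0.0538]
tool_rot: [1.0, 0.006, 0.001, 0.0]
wrist_force: [1.0, 0.8, -1.8]
gripper_width: 0.0138
```

```bash
python3 - <<'E'
from h import *
st=bot.get_state();print(st['tcp_pos'],yaw_of(st),st['tool_rot'],st['wrist_force'])
E
```

```text
[ 0.57473805 -0.00976434  0.05383811] -1.5582358994093326 [9.99979682e-01 6.28057249e-03 1.01849850e-03 3.91065017e-04] [ 1.02918475  0.77475769 -1.84266855]
```

arm_command([
  [[0,0,1.5],[0,0,0],0],
  [[0,0,1.5],[0,0,0],0],
  [[0,0,0],[0,0,0],0],
])

```text
t: 8.45
tcp_pos: [0.5751, -0.0098, 0.0539]
tool_rot: [1.0, 0.006, 0.001, 0.0]
wrist_force: [0.4, -0.5, -1.7]
gripper_width: 0.0135
```

```bash
python3 - <<'E'
from h import *
st=bot.get_state();print(st['tcp_pos'],st['wrist_force'])
E
```

```text
[ 0.57512434 -0.00979972  0.05386553] [ 0.41289621 -0.54777587 -1.6722089 ]
```

arm_command([
  [[0,0,3],[0,0,0],0],
  [[0,0,4],[0,0,0],0],
])

```text
t: 8.65
tcp_pos: [0.5755, -0.0098, 0.0534]
tool_rot: [1.0, 0.006, 0.001, 0.0]
wrist_force: [-15.6, -0.1, 35.8]
gripper_width: 0.0134
```

```bash
python3 - <<'E'
from h import *
look('side','sd6');look('wrist','w6')
z=lambda x,k:cv2.resize(x,None,fx=k,fy=k,interpolation=cv2.INTER_CUBIC)
cv2.imwrite('pics/c6.png',np.hstack([z(cv2.imread('pics/sd6.png')[220:300,270:380],3.6),z(cv2.imread('pics/w6.png')[0:200,180:455],1.44)]))
E
```

```text
(no output)
```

View pics/c6.png

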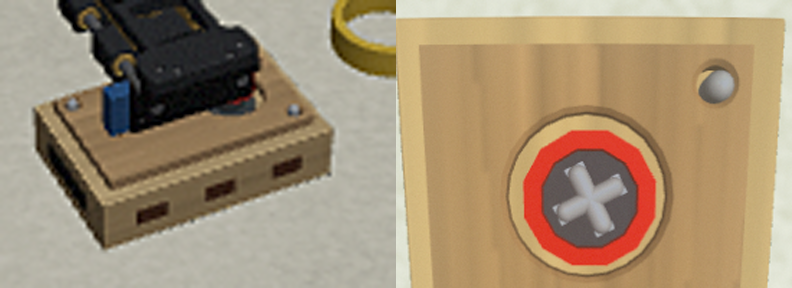

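Both pins poke through and it pushes back with 36 N, so the plate is seated. Releasing and lifting.

arm_command([
  [[0,0,-0.5],[0,0,0],30],
  [[0,0,0],[0,0,0],30],
  [[0,0,0],[0,0,0],30],
  [[0,0,-10],[0,0,0],30],
  [[0,0,-30],[0,0,0],60],
  [[0,0,-45],[0,0,0],87],
  [[0,0,-45],[0,0,0],87],
  [[0,0,-20],[0,0,0],87],
  [[0,0,0],[0,0,0],87],
])

```text
t: 9.65
tcp_pos: [0.5749, -0.0098, 0.2091]
tool_rot: [1.0, 0.006, 0.001, 0.0]
wrist_force: [-0.1, 0.0, 0.3]
gripper_width: 0.0624
```

```bash
python3 - <<'E'
from h import *
st,im,d=look('wrist','w7',['splines']);P=cloud('wrist',d,st)
print(st['tcp_pos'],yaw_of(st),st['joint_pos'])
np.save('P7.npy',P)
E
```

```text
splines [{'pixel': [133.9, 312.4], 'score': 0.97}]
[ 0.5748536  -0.0097971   0.20912479] -1.5589265103058776 [-0.06250311  0.16732578  0.03718697  1.66582987 -0.00602985  1.30738432
 -1.58319833]
```

View pics/w7.png

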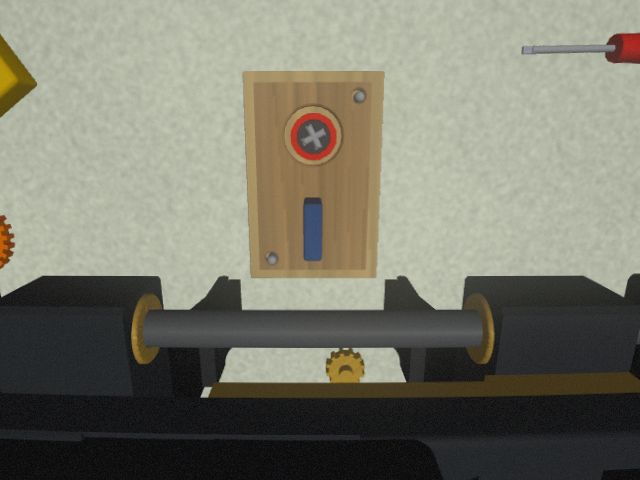

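The plate lies over both pins: (272,258) and (360,97). Next come the spline angle and the flush check.

```bash
python3 - <<'E'
from h import *
from scipy.optimize import least_squares
P=np.load('P7.npy')
g=[P[a:b,c:d].reshape(-1,3) for a,b,c,d in [(90,100,265,285),(180,195,262,295),(240,262,330,368),(170,190,330,368)]]
print('top z',[np.nanmedian(x[:,2]).round(4) for x in g], 'housing', np.nanmedian(P[90:250,250:253,2]),'bench',np.nanmedian(P[100:250,150:200,2]))
for nm in ['w5','w6','w7']:
    f=np.load(nm+'.npz');im=f['im'].astype(int);st=dict(tcp_pos=f['tcp_pos'],tool_rot=f['tool_rot'])
    m=((im[...,0]>150)&(im[...,1]<90)).astype(np.uint8)
    c=max(cv2.findContours(m,cv2.RETR_EXTERNAL,cv2.CHAIN_APPROX_NONE)[0],key=cv2.contourArea);e=cv2.fitEllipse(c)
    S=unproj_z('wrist',[e[0]],.062,st)[0]
    # bright pixels inside
    rr=min(e[1])/2*0.62;v,u=np.mgrid[0:480,0:640];ins=np.hypot(u-e[0][0],v-e[0][1])<rr
    gx=im.sum(2);b=ins&(gx>np.percentile(gx[ins],62))
    uv=np.argwhere(b)[:,::-1];X=unproj_z('wrist',uv,.071,st)[:,:2]
    c=X.mean(0);D=X-c;ph=np.angle(np.mean((D[:,0]+1j*D[:,1])**4/ (np.hypot(*D.T)**2+1e-12)))/4
    print(nm,'collar',S,'cross',c,'angle deg',np.degrees(ph),'n',b.sum(),'toolx',np.degrees(yaw_of(st)+np.pi/2))
z=cv2.imread('pics/w6.png')[90:180,265:360];cv2.imwrite('pics/w6c.png',cv2.resize(z,None,fx=6,fy=6))
# gear
f=np.load('side0.npz')
E
```

```text
top z [np.float64(0.0478), np.float64(0.0478), np.float64(0.0478), np.float64(0.0478)] housing 0.03982503470991716 bench -0.0001452177570163138
w5 collar [ 0.64415943 -0.0095095   0.062     ] cross [ 0.64400173 -0.00994665] angle deg 27.343632659676697 n 827 toolx 0.7267225589874678
w6 collar [ 0.64414905 -0.00951307  0.062     ] cross [ 0.64406386 -0.01002494] angle deg 27.244933256046814 n 954 toolx 0.668341216299373
w7 collar [ 0.64399961 -0.00962051  0.062     ] cross [ 0.64409984 -0.0101758 ] angle deg 27.393003550044543 n 228 toolx 0.6800903884155798
```

View pics/w6c.png

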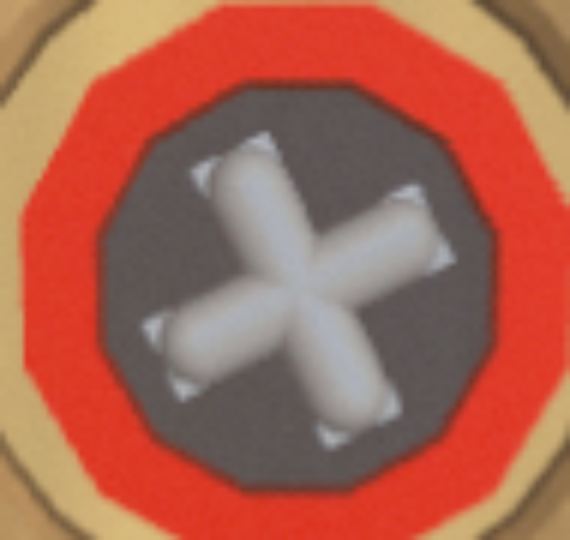

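Flush checks out: plate top at 47.8 mm and splines at about 27.3°. On to the gear.

arm_command([
  [[-5,-45,0],[0,0,0],87],
  [[-5,-46,0],[0,0,0],87],
  [[-5,-46,0],[0,0,0],87],
  [[-5,-46,0],[0,0,0],87],
  [[-5,-46,0],[0,0,0],87],
  [[-5,-46,0],[0,0,0],87],
  [[-5,-46,0],[0,0,0],87],
  [[0,0,0],[0,0,0],87],
  [[0,0,0],[0,0,0],87],
])

```text
t: 10.65
tcp_pos: [0.5242, 0.316, 0.1813]
tool_rot: [1.0, 0.003, -0.018, 0.007]
wrist_force: [0.4, -0.6, -0.7]
gripper_width: 0.0869
```

```bash
python3 - <<'E'
from h import *
st,im,d=look('wrist','w8',['gear','gear_grip','tray','multimeter'])
print(st['tcp_pos'],yaw_of(st),st['joint_pos'])
E
```

```text
gear [{'pixel': [182.9, 300.9], 'score': 0.71}]
gear_grip [{'pixel': [190.1, 303.2], 'score': 0.81}]
tray []
multimeter []
[0.52419201 0.31601627 0.1813221 ] -1.5648346361923535 [-0.43565952  0.29806667 -0.17747894  1.5668445   0.04393842  1.31828577
 -2.1832636 ]
```

View pics/w8.png

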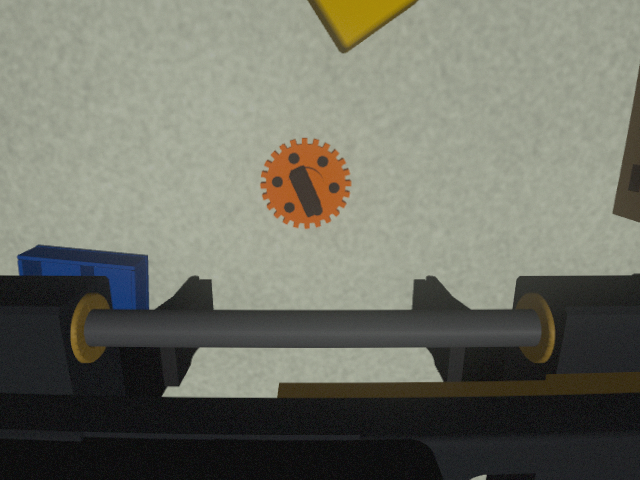

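```bash
cat > gearm.py <<'E'
from h import *
def meas(nm):
    f=np.load(nm+'.npz');im=f['im'].astype(int);st=dict(tcp_pos=f['tcp_pos'],tool_rot=f['tool_rot'])
    P=cloud('wrist',f['d'],st);o=(im[...,0]>130)&(im[...,2]<90)&(im[...,0]>1.6*im[...,1])
    n,l,s,c=cv2.connectedComponentsWithStats(o.astype(np.uint8));k=1+np.argmax(s[1:,4])
    ct=cv2.findContours((l==k).astype(np.uint8),cv2.RETR_EXTERNAL,cv2.CHAIN_APPROX_NONE)[0]
    h=cv2.convexHull(max(ct,key=cv2.contourArea)).reshape(-1,2)
    X=unproj_z('wrist',h,.009,st)[:,:2];cc,r=cv2.minEnclosingCircle((X*1000).astype(np.float32));print('disc',cc,r)
    t=(P[...,2]>.047)&(P[...,2]<.062)&(np.hypot(P[...,0]-cc[0]/1000,P[...,1]-cc[1]/1000)<.035)
    t&=im.sum(2)<250
    X=unproj_z('wrist',np.argwhere(t)[:,::-1],.054,st)[:,:2]*1000;print('bar',t.sum(),cv2.minAreaRect(X.astype(np.float32)),np.median(P[t],0))
    D=X-X.mean(0);w,V=np.linalg.eigh(D.T@D);v=V[:,1];v*=np.sign(v[0]);print('ang',np.degrees(np.arctan2(v[1],v[0])),X.mean(0))
E
python3 - <<'E'
from gearm import *
meas('w8')
import cv2
z=cv2.imread('pics/w8.png')[125:240,250:365];cv2.imwrite('pics/w8c.png',cv2.resize(z,None,fx=5,fy=5))
E
```

```text
disc (548.4105224609375, 319.6432189941406) 37.250423431396484
bar 794 ((549.238037109375, 319.5296630859375), (34.34578323364258, 12.196292877197266), 24.204368591308594) [0.54949936 0.31980901 0.05358533]
ang 24.20303221840106 [549.44015164 319.63606697]
```

View pics/w8c.png

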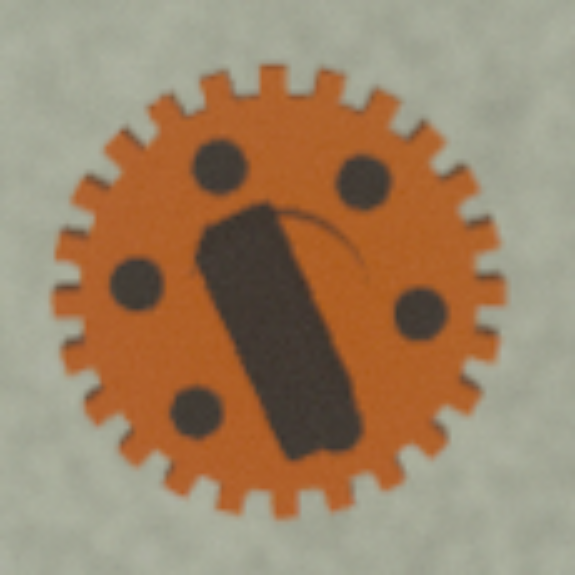

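```bash
python3 - <<'E'
from h import *
plan((.549,.3196,.09),-1.148,45,step=30)
E
```

```text
4 [[[6.5, -1.6, 23.2], [0.07, 0.49, -6.04], 45], [[6.4, -0.9, 23.3], [0.07, 0.49, -6.04], 45], [[6.3, -0.2, 23.3], [0.07, 0.49, -6.04], 45], [[6.1, 0.5, 23.4], [0.07, 0.49, -6.04], 45]]
```

arm_command([
  [[6.5,-1.6,20],[0,0.5,-6],45],
  [[6.5,-1,20],[0,0.5,-6],45],
  [[6.5,-0.2,20],[0,0.5,-6],45],
  [[6,0.5,20],[0,0.5,-6],45],
  [[0,0,0],[0,0,0],45],
])

```text
t: 11.4
tcp_pos: [0.5557, 0.3124, 0.1039]
tool_rot: [0.978, 0.21, 0.004, 0.003]
wrist_force: [-1.9, -0.1, -0.3]
gripper_width: 0.0548
```

```bash
python3 - <<'E'
from h import *
st=bot.get_state();print(st['tcp_pos'],yaw_of(st))
plan((.549,.3196,.065),-1.148,45,step=15)
E
```

```text
[0.55574351 0.31238124 0.10393715] -1.1472086009501643
3 [[[-1.2, -3.2, 12.9], [0.14, -0.14, 0.02], 45], [[-1.1, -3.2, 13.0], [0.14, -0.14, 0.02], 45], [[-1.1, -3.1, 13.0], [0.14, -0.14, 0.02], 45]]
```

arm_command([
  [[-1,-3,10],[0.1,-0.1,0],45],
  [[-1,-3,10],[0.1,-0.1,0],45],
  [[-1,-3,10],[0.1,-0.1,0],45],
  [[0,0,3],[0,0,0],45],
  [[0,0,0],[0,0,0],45],
])

```text
t: 11.9
tcp_pos: [0.5509, 0.3186, 0.0716]
tool_rot: [0.979, 0.205, 0.003, 0.001]
wrist_force: [0.4, -0.7, 0.4]
gripper_width: 0.0448
```

```bash
python3 - <<'E'
from h import *
st=bot.get_state();print(st['tcp_pos'],yaw_of(st))
plan((.549,.3196,.028),-1.148,45,step=15)
E
```

```text
[0.55087825 0.31858975 0.07160201] -1.1571398533070945
3 [[[-0.5, -0.6, 14.5], [0.04, -0.1, -0.17], 45], [[-0.5, -0.6, 14.5], [0.04, -0.1, -0.17], 45], [[-0.5, -0.6, 14.5], [0.04, -0.1, -0.17], 45]]
```

arm_command([
  [[-0.5,-0.6,14],[0,-0.1,-0.2],45],
  [[-0.5,-0.6,12],[0,-0.1,-0.2],45],
  [[-0.5,-0.6,10],[0,-0.1,-0.2],45],
  [[0,0,2],[0,0,0],45],
  [[0,0,0],[0,0,0],45],
])

```text
t: 12.4
tcp_pos: [0.5486, 0.3201, 0.0303]
tool_rot: [0.977, 0.211, -0.0, 0.001]
wrist_force: [-0.7, -0.3, 0.5]
gripper_width: 0.0449
```

```bash
python3 - <<'E'
from h import *
st=bot.get_state();print(st['tcp_pos'],yaw_of(st))
plan((.549,.3196,.027),-1.148,45,step=15)
E
```

```text
[0.54860751 0.32011702 0.03029165] -1.145608197439278
1 [[[0.1, 0.6, 3.3], [0.12, 0.03, 0.14], 45]]
```

arm_command([
  [[0.4,0.6,3.5],[0,0,0],45],
  [[0,0,1],[0,0,0],45],
  [[0,0,0],[0,0,0],0],
  [[0,0,0],[0,0,0],0],
  [[0,0,0],[0,0,0],0],
  [[0,0,0],[0,0,0],0],
  [[0,0,0],[0,0,0],0],
], grip_force=60)

```text
t: 13.1
tcp_pos: [0.5505, 0.3201, 0.027]
tool_rot: [0.978, 0.211, 0.001, 0.001]
wrist_force: [0.1, -0.0, 0.0]
gripper_width: 0.013
```

```bash
python3 - <<'E'
from h import *
st=bot.get_state();print(st['tcp_pos'],yaw_of(st),st['tool_rot'],st['gripper_width'])
look('wrist','w9')
E
```

```text
[0.55051238 0.32011304 0.02697268] -1.1460987104776865 [9.77537179e-01 2.10757424e-01 1.35791755e-03 7.27229345e-04] 0.012984036772530336
```

View pics/w9.png

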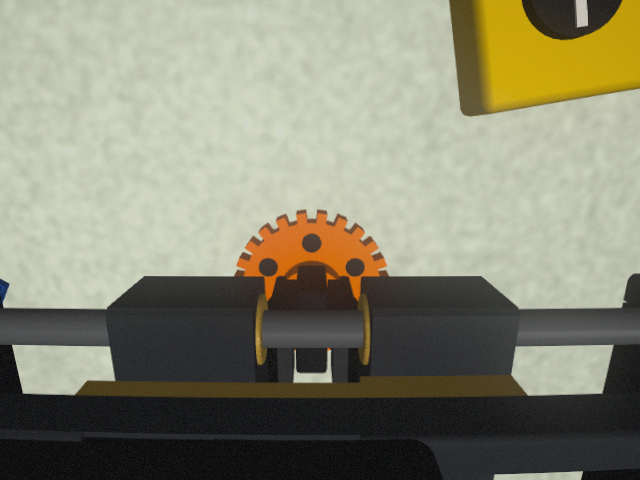

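arm_command([
  [[0,0,-20],[0,0,0],0],
  [[0,0,-40],[0,0,0],0],
  [[0,0,-45],[0,0,0],0],
  [[0,0,-45],[0,0,0],0],
  [[0,0,-10],[0,0,0],0],
  [[0,0,0],[0,0,0],0],
  [[0,0,0],[0,0,0],0],
])

```text
t: 13.85
tcp_pos: [0.5478, 0.3189, 0.1887]
tool_rot: [0.977, 0.211, -0.002, 0.002]
wrist_force: [0.2, -0.2, -1.9]
gripper_width: 0.0118
```

```bash
cat > gt.py <<'E'
from h import *
from scipy.optimize import least_squares
def disc(nm,ztool):
    f=np.load(nm+'.npz');im=f['im'].astype(int)
    T=np.array(bot.camera_model('wrist')['tool_from_camera'])
    o=(im[...,0]>110)&(im[...,0]>1.5*im[...,1])&(im[...,1]>1.3*im[...,2]);o[276:]=0
    n,l,s,c=cv2.connectedComponentsWithStats(o.astype(np.uint8));k=1+np.argmax(s[1:,4])
    ct=max(cv2.findContours((l==k).astype(np.uint8),cv2.RETR_EXTERNAL,cv2.CHAIN_APPROX_NONE)[0],key=cv2.contourArea)
    h=cv2.convexHull(ct).reshape(-1,2);h=h[h[:,1]<270]
    r=rays('wrist',h);d=np.c_[r,np.ones(len(r))]@T[:3,:3].T;X=(T[:3,3]+d*((ztool-T[2,3])/d[:,2])[:,None])[:,:2]*1000
    g=least_squares(lambda p:np.hypot(X[:,0]-p[0],X[:,1]-p[1])-37.5,[0,0],loss='soft_l1');print(nm,'gear centre in tool',g.x,'rms',np.std(g.fun),len(h))
    g=least_squares(lambda p:np.hypot(X[:,0]-p[0],X[:,1]-p[1])-p[2],[0,0,37],loss='soft_l1');print(g.x)
E
python3 - <<'E'
from gt import *
st,im,d=look('wrist','w10');print(st['tcp_pos'],yaw_of(st),st['tool_rot'],st['gripper_width'])
disc('w9',.017);disc('w10',.017)
plan((.644,-.0098,.15),np.radians(27.3-90),0,step=30)
E
```

```text
[0.54776629 0.31885982 0.18868844] -1.1457509345592503 [ 0.9774983   0.21092191 -0.00229929  0.00193355] 0.011831621962802302
w9 gear centre in tool [-1.96417891 -0.76906555] rms 0.3390957606520261 18
[-0.76717314 -0.73835924 36.62910372]
w10 gear centre in tool [-1.97730027 -0.27927626] rms 0.2695825351937972 22
[-0.99325929 -0.23770556 36.73773331]
12 [[[-3.9, 28.2, 3.3], [0.01, 0.03, -0.25], 0], [[-4.1, 28.2, 3.3], [0.01, 0.03, -0.25], 0], [[-4.2, 28.2, 3.3], [0.01, 0.03, -0.25], 0], [[-4.3, 28.2, 3.3], [0.01, 0.03, -0.25], 0], [[-4.4, 28.2, 3.2], [0.01, 0.03, -0.25], 0], [[-4.5, 28.2, 3.2], [0.01, 0.03, -0.25], 0], [[-4.7, 28.1, 3.2], [0.01, 0.03, -0.25], 0], [[-4.8, 28.1, 3.2], [0.01, 0.03, -0.25], 0], [[-4.9, 28.1, 3.2], [0.01, 0.03, -0.25], 0], [[-5.0, 28.1, 3.2], [0.01, 0.03, -0.25], 0], [[-5.2, 28.1, 3.2], [0.01, 0.03, -0.25], 0], [[-5.3, 28.0, 3.2], [0.01, 0.03, -0.25], 0]]
```

View pics/w10.png

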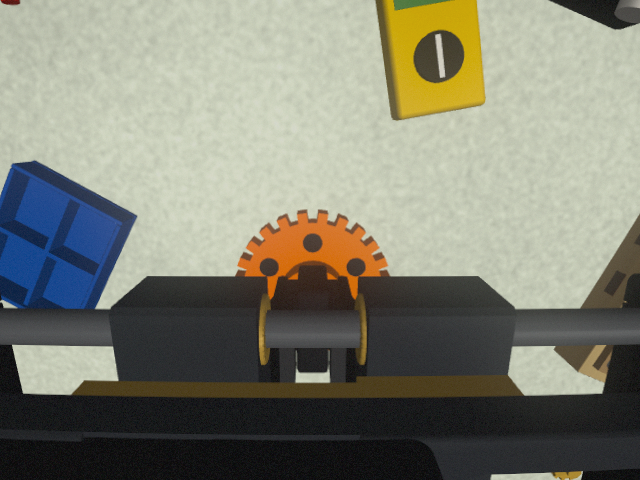

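arm_command([
  [[-4,28,2],[0,0,-0.2],0],
  [[-4,28,2],[0,0,-0.2],0],
  [[-4,28,2],[0,0,-0.2],0],
  [[-4,28,2],[0,0,-0.2],0],
  [[-4,28,2],[0,0,-0.2],0],
  [[-4,28,2],[0,0,-0.2],0],
  [[-5,28,2],[0,0,-0.2],0],
  [[-5,28,2],[0,0,-0.2],0],
  [[-5,28,2],[0,0,-0.2],0],
  [[-5,28,2],[0,0,-0.2],0],
  [[-5,28,2],[0,0,-0.2],0],
  [[0,0,0],[0,0,0],0],
])

```text
t: 15.1
tcp_pos: [0.6227, 0.0052, 0.1352]
tool_rot: [0.972, 0.233, -0.027, 0.002]
wrist_force: [-0.2, 0.0, -0.7]
gripper_width: 0.0114
```

```bash
python3 - <<'E'
from h import *
st=bot.get_state();print(st['tcp_pos'],yaw_of(st),st['tool_rot'])
plan((.6454,-.0091,.125),np.radians(27.3-90),0,step=20)
E
```

```text
[0.62273541 0.00520884 0.13521824] -1.1006340786944384 [ 0.97211995  0.23294962 -0.02671133  0.00194664]
2 [[[7.1, 11.6, 4.6], [-0.25, 1.51, -0.17], 0], [[7.0, 11.6, 4.9], [-0.25, 1.51, -0.17], 0]]
```

arm_command([
  [[6,9,2],[-0.2,1.4,-0.2],0],
  [[6,9,2],[-0.2,1.4,-0.2],0],
  [[3,5,2],[0,0.3,0],0],
  [[0,0,0],[0,0,0],0],
  [[0,0,0],[0,0,0],0],
])

```text
t: 15.6
tcp_pos: [0.6453, -0.007, 0.1225]
tool_rot: [0.971, 0.238, -0.001, -0.003]
wrist_force: [-1.1, -0.1, -0.6]
gripper_width: 0.0115
```

```bash
python3 - <<'E'
from h import *
st=bot.get_state();print(st['tcp_pos'],yaw_of(st),st['tool_rot'],st['wrist_force'])
plan((.6454,-.0091,.11),np.radians(27.3-90),0,step=20)
E
```

```text
[ 0.64530397 -0.00696172  0.12252075] -1.0905507523916353 [ 0.97130307  0.2378218  -0.00115975 -0.0031302 ] [-1.13014593 -0.05210205 -0.56749784]
1 [[[-0.9, 2.0, 12.5], [-0.38, 0.04, 0.22], 0]]
```

arm_command([
  [[-0.5,2,6],[-0.4,0,0.2],0],
  [[-0.4,0.5,5],[0,0,0],0],
  [[0,0,0],[0,0,0],0],
  [[0,0,0],[0,0,0],0],
])

```text
t: 16.0
tcp_pos: [0.6455, -0.0073, 0.1109]
tool_rot: [0.971, 0.238, -0.0, 0.0]
wrist_force: [-0.1, 0.1, -0.8]
gripper_width: 0.0115
```

```bash
python3 - <<'E'
from gt import *
st,im,d=look('wrist','w11');print(st['tcp_pos'],yaw_of(st),st['tool_rot'],st['wrist_force'])
plan((.6454,-.0091,.099),np.radians(27.3-90),0,step=20)
disc('w11',.017)
look('side','sd11');look('scene','sc11')
z=lambda x,k:cv2.resize(x,None,fx=k,fy=k,interpolation=cv2.INTER_CUBIC)
cv2.imwrite('pics/c11.png',np.hstack([z(cv2.imread('pics/sd11.png')[200:300,270:380],3.6),z(cv2.imread('pics/sc11.png')[200:300,270:380],3.6)]))
E
```

```text
[ 0.64550156 -0.00730189  0.11091577] -1.0911253391608828 [ 9.71377054e-01  2.37542817e-01 -4.57265727e-05  1.63644560e-04] [-0.11833222  0.0879274  -0.83925022]
1 [[[-0.9, 1.6, 11.9], [0.01, 0.02, 0.18], 0]]
w11 gear centre in tool [-1.10069778 -0.15396159] rms 0.3395739161054399 25
[ 0.09608793 -0.22785771 36.5552265 ]
```

View pics/c11.png

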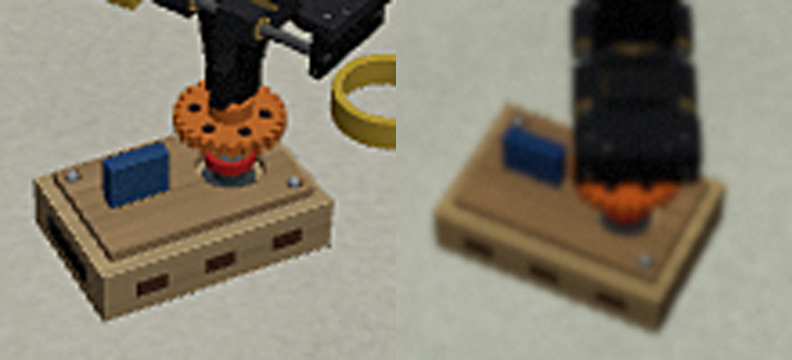

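```bash
python3 - <<'E'
from h import *
from scipy.optimize import least_squares
st=bot.get_state();zb=st['tcp_pos'][2]-.027
f=np.load('sd11.npz');im=f['im'].astype(int)
o=(im[...,0]>110)&(im[...,0]>1.4*im[...,1])&(im[...,1]>1.25*im[...,2]);o[:,:300]=0;o[:,370:]=0;o[:215]=0;o[262:]=0
n,l,s,c=cv2.connectedComponentsWithStats(o.astype(np.uint8));k=1+np.argmax(s[1:,4])
print(s[k])
ct=max(cv2.findContours((l==k).astype(np.uint8),cv2.RETR_EXTERNAL,cv2.CHAIN_APPROX_NONE)[0],key=cv2.contourArea).reshape(-1,2)
h=cv2.convexHull(ct).reshape(-1,2).astype(float)
t=np.linspace(0,2*np.pi,180)
cen=h.mean(0)
def model(p):
    W=np.r_[np.c_[p[0]+.0375*np.cos(t),p[1]+.0375*np.sin(t),0*t+zb],np.c_[p[0]+.0375*np.cos(t),p[1]+.0375*np.sin(t),0*t+zb+.01]]
    return cv2.convexHull(proj('side',W).astype(np.float32)).reshape(-1,1,2)
hh=h[h[:,1]>cen[1]-8]   # drop the part hidden by fingers
def res(p): m=model(p);return [cv2.pointPolygonTest(m,(float(a),float(b)),True) for a,b in hh]
r=least_squares(res,[.644,-.01],diff_step=1e-3,loss='soft_l1');print('gear in side frame',r.x,np.round(r.fun,1))
# collar in side view now/at start
for nm in ['side0']:
    im=np.load(nm+'.npz')['im'].astype(int);m=((im[...,0]>150)&(im[...,1]<80)&(im[...,2]<80));m[:,:310]=0;m[:,360:]=0;m[:220]=0;m[260:]=0
    q=cv2.convexHull(np.argwhere(m)[:,::-1].astype(np.int32)).reshape(-1,2).astype(float)
    def mc(p):
        W=np.r_[np.c_[p[0]+.017*np.cos(t),p[1]+.017*np.sin(t),0*t+.062]];return cv2.convexHull(proj('side',W).astype(np.float32)).reshape(-1,1,2)
    qq=q[q[:,1]<q[:,1].mean()+1]
    r=least_squares(lambda p:[cv2.pointPolygonTest(mc(p),(float(a),float(b)),True) for a,b in qq],[.644,-.01],diff_step=1e-3,loss='soft_l1');print('collar side frame',r.x,np.round(r.fun,1))
E
```

```text
[318 222  31  22 365]
gear in side frame [ 0.64403804 -0.00862965] [ 0.8  0.9 -0.3  0.2  0.2 -0.  -0.3  0.2  0.5  0.2  0.1  0.6]
collar side frame [ 0.64308883 -0.01192081] [ 0.6  0.4  0.2  0.1  0.  -0.1  0.1]
```

arm_command([
  [[-1.2,1.5,4],[0,0,0.2],0],
  [[-0.4,0.3,4],[0,0,0],0],
  [[0,0,0],[0,0,0],0],
  [[0,0,0],[0,0,0],0],
])

```text
t: 16.55
tcp_pos: [0.6452, -0.0104, 0.1028]
tool_rot: [0.972, 0.235, 0.0, 0.0]
wrist_force: [0.3, 0.9, -0.9]
gripper_width: 0.0113
```

```bash
python3 - <<'E'
from h import *
st=bot.get_state();print(st['tcp_pos'],yaw_of(st),st['tool_rot'],st['wrist_force'])
plan((.6450,-.0093,.099),np.radians(27.3-90),0,step=20)
E
```

```text
[ 0.64521884 -0.01041659  0.1027765 ] -1.0956674097367072 [9.71913850e-01 2.35336286e-01 3.92809809e-04 3.82550802e-04] [ 0.34845986  0.85374186 -0.90479703]
1 [[[0.3, -1.1, 3.8], [0.05, -0.03, -0.08], 0]]
```

arm_command([
  [[0.2,-1,2],[0,0,0],0],
  [[0,0,3],[0,0,0],0],
  [[0,0,3],[0,0,0],0],
  [[0,0,0],[0,0,0],0],
])

```text
t: 16.95
tcp_pos: [0.6449, -0.0092, 0.0941]
tool_rot: [0.972, 0.235, 0.0, 0.0]
wrist_force: [0.5, 0.3, -1.5]
gripper_width: 0.0114
```

```bash
python3 - <<'E'
from h import *
st=bot.get_state();print(st['tcp_pos'],yaw_of(st),st['tool_rot'],st['wrist_force'],st['moment'])
plan((.6450,-.0093,.094),np.radians(27.3-90),0,step=20)
E
```

```text
[ 0.6449421  -0.0092456   0.09410418] -1.0955524464800042 [9.71900320e-01 2.35392163e-01 4.32593936e-04 3.33343632e-04] [ 0.46596493  0.25942205 -1.50256655] [0.10350666 0.05831768 0.02818864]
1 [[[0.0, 0.1, 0.1], [0.05, -0.04, -0.07], 0]]
```

Underside at 67 mm is below the spline tops with almost no force, so it meshed. Sliding on down.

arm_command([
  [[0,0,3],[0,0,0],0],
  [[0,0,4],[0,0,0],0],
  [[0,0,4],[0,0,0],0],
  [[0,0,4],[0,0,0],0],
])

```text
t: 17.35
tcp_pos: [0.6456, -0.0092, 0.0827]
tool_rot: [0.972, 0.235, 0.001, 0.001]
wrist_force: [-9.5, -0.6, 27.1]
gripper_width: 0.0115
```

```bash
python3 - <<'E'
from h import *
st=bot.get_state();print(st['t'],st['tcp_pos'],yaw_of(st),st['tool_rot'],st['wrist_force'],st['moment'])
E
```

```text
17.35 [ 0.64557979 -0.0091733   0.08267998] -1.0956576064146997 [9.71912012e-01 2.35341466e-01 1.08422827e-03 5.09594534e-04] [-9.54905774 -0.58065468 27.0887554 ] [0.03855366 2.67836878 0.01564859]
```

At home height with 27 N pushing back. Checking with the cameras while the push is held.

```bash
python3 - <<'E'
from gt import *
st,im,d=look('wrist','w12');look('side','sd12')
disc('w12',.017)
P=cloud('wrist',d,st);print('gear top z',np.nanmedian(P[225:240,295:330,2]))
z=lambda x,k:cv2.resize(x,None,fx=k,fy=k,interpolation=cv2.INTER_CUBIC)
cv2.imwrite('pics/c12.png',np.hstack([z(cv2.imread('pics/sd12.png')[200:300,270:380],3.6),z(cv2.imread('pics/w12.png')[100:400,160:480],1.2)]))
s=bot.get_state();print(s['t'],s['tcp_pos'],s['wrist_force'],s['qd'].max())
T=np.array(bot.camera_model('wrist')['tool_from_camera'])
E
```

```text
w12 gear centre in tool [-1.27170453 -0.29600739] rms 0.3438443243002371 24
[-0.03988313 -0.3301192  36.53029179]
gear top z 0.0654687702729238
17.45 [ 0.64546907 -0.00919259  0.08284374] [-7.31258019  0.02113882 14.33452687] 0.0028521660639173026
```

View pics/c12.png

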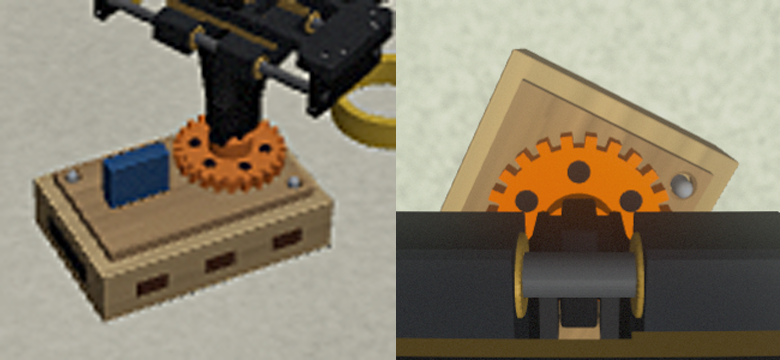

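arm_command([
  [[0,0,5],[0,0,0],0],
])

```text
t: 17.55
tcp_pos: [0.6457, -0.0092, 0.0826]
tool_rot: [0.972, 0.235, 0.001, 0.001]
wrist_force: [-13.0, -0.5, 31.7]
gripper_width: 0.0118
```

```bash
python3 - <<'E'
from gt import *
for i in range(10):
    st,im,d=look('wrist','w13')
    if i%3==0:print(st['t'],st['tcp_pos'],st['wrist_force'])
st=bot.get_state();print(st['t'],st['tcp_pos'],st['wrist_force'],yaw_of(st))
P=cloud('wrist',d,st);print('gear top z',np.nanmedian(P[225:240,295:330,2]))
# plate top near the visible corner
for u,v in [(310,160),(345,190),(390,215)]: print((u,v),P[v,u])
E
```

```text
17.55 [ 0.64569572 -0.00920086  0.08263408] [-13.00778667  -0.48066447  31.73767335]
17.7 [ 0.64562202 -0.00922919  0.08275602] [-10.34198314  -0.18858342  24.1681603 ]
17.85 [ 0.6455723  -0.00916651  0.08271956] [-10.52847996  -0.5796887   23.1031424 ]
18.0 [ 0.64560583 -0.00918257  0.08273871] [-10.32592666   0.53031309  23.29189813]
18.05 [ 0.64557827 -0.00919222  0.08268636] [-10.74899542  -0.34399262  23.75271494] -1.0957902239983248
gear top z 0.0655398396160533
(310, 160) [ 6.94187609e-01  1.71849173e-02 -2.93402889e-04]
(345, 190) [ 0.69091107 -0.004705    0.03987867]
(390, 215) [ 0.69009559 -0.03193983  0.03895222]
```

It holds steady at 23 N at home height, with the gear 8 mm clear of the plate. Handing in.

```bash
python3 - <<'E'
from plant import bot
print(bot.sign_off());s=bot.get_state();print(s['t'],s['tcp_pos'],s['wrist_force'])
E
```

```text
the job is handed in; nothing more can be done
None
the job is handed in; nothing more can be done
```

The cover plate is on the gearbox and the gear is held pressed home on the splines. I handed the job in at about 18 s; no verdict comes back, so what follows rests on my own checks.

- **Plate:** I lowered it over both pins and pressed it to 36 N against the housing. After release, depth put its top at 47.8 mm at four spots (48 mm expected), and both pins showed through their holes.
- **Gear:** The splines measured about 27°, so I turned the gear to match, and it slid past the spline tops with almost no force.
- **At hand-in:** The depth image put the gear's top at about 65.5 mm, so its underside is at about 55.5 mm (shoulder at 56 mm). I couldn't see the collar's travel directly, but that height means it is fully down. The push held steady at about 23 N, and the gear sat about 8 mm clear of the plate.
- **Bystanders:** The arm was never steered near them. I didn't measure their positions at the end.

Two checks were less clean:
- **Gear alignment before insertion:** The side camera and the arm's own position disagreed by about 1.5 mm on where the gear sat. I aimed between them, and the clean meshing settled it.
- **Sideways force:** About 10 N of sideways force remains on the wrist while pressing. The tool stays upright to about 0.15°.

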